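# Click a snap-lid sample box shut round its rim

## Task

The lid of the sample box is on, but the four hinged sections of its rim still stand up. Press them down one at a time until each clicks shut and stays flat: start with the section that carries the pull tab and go round the lid clockwise as seen from above. Only press with the fingertips: pick nothing up, leave the box where it stands, and do not disturb the other things on the worktop.

Things in the scene. Friction and masses are not known exactly. Their poses are not given: they have to be found in the camera images.
- snap_box: Loose sample box, clear tub, grey lid, 128 x 100 mm over the shut lid, 58 mm high, 0.8 to 1 kg, upright at any yaw. Origin: centre of its underside; z up; x along the longer side. Lid middle (84 x 56 mm) and corners are rigid, top at 57 mm. Between the corners are four snap sections: section_1 on the -x side, 2 on +y, 3 on +x, 4 on -y: clockwise from above.
- section_1 (a joint): Hinge of the section with the pull tab (tongue 20 mm wide, 20 mm out), on the -x short side. Plate 52 mm long, 22 mm from hinge (42 mm from the box centre, 56 mm up) to outer edge, 4 mm thick. Rad: 0 = up, edge 8 mm higher than shut; 0.40 = shut flat, top at 58 mm. Springs back before 0.20; past it, it jumps shut and stays. Takes about 6 N at the outer edge, more nearer the hinge.
- section_2 (a joint): Section on the box's +y long side: like section_1 without a tab, 80 mm long, hinge line 28 mm from the box's centre. Values as for section_1.
- section_3 (a joint): Section on the box's +x short side, opposite the pull tab: 52 mm long, hinge line 42 mm from the box's centre. Values as for section_1.
- section_4 (a joint): Section on the box's -y long side: 80 mm long, hinge line 28 mm from the box's centre. Values as for section_1.
- section_1_edge (a point): Middle of the upper outer edge of section_1, where the tab begins; moves with the section (about 66 mm above the worktop when open, 58 mm when shut; the tip of the open tab reaches 74 mm).
- section_2_edge (a point): Middle of the upper outer edge of section_2; moves with it, heights as for section_1.
- section_3_edge (a point): Middle of the upper outer edge of section_3; moves with it, heights as for section_1.
- section_4_edge (a point): Middle of the upper outer edge of section_4; moves with it, heights as for section_1.
- vial: Bystander: small glass vial with a cap, 28 mm across, 60 mm high, loose, upright. Origin: centre of its underside. (Fixed equipment, not listed: left of the sample box, behind this vial, a bag sealer whose raised arm reaches 0.19 m above the worktop; behind the sample box a drawer cabinet with a tape roll on it, 0.21 m. Come to the box from higher than that.)
- jar: Bystander: white plastic jar with a screw lid, 57 mm across, 60 mm high, loose, upright. Origin: centre of its underside.
- tape_roll: Bystander: small black roll of tape lying flat, 53 mm across, 19 mm high, loose. Origin: centre of its underside.
Not all that is in view belongs to the job. Of the things that look like the snap_box, the larger one is meant.

How it is judged:
By the outcome, as a careful person would: the job done as asked, in the order asked, and still so for the second after the job is handed in, with the robot touching nothing.
It also fails if it takes over 51 s, if anything falls off the work surface, if the arm or the gripper's body presses on something with over 40 N, if the wrist force passes 120 N, or if a joint passes its speed limit or range.

## Robot

A 7-joint arm with a two-finger parallel gripper is mounted at the origin on a cart in front of the work surface, level with it; the furniture and walls round the work are solid. World frame = base frame: x ahead of the robot, y to its left, z up, the work surface at z = 0. Lengths are in m, angles in rad, forces in N, time in s.
With the tool pointing down it reaches from about 0.35 to 0.775 m from the base axis. Payload 3.1 kg.
Tool frame: the origin (TCP) lies on the centre line of the jaws, within the pads' length; the fingertips stand 8 mm ahead of it and the grasp point (between the pads) lies 11 mm behind it; z points along the fingers, y is the line along which they close (so a half turn about z gives the same grasp; the last joint's range is limited). The gripper opens to 85 mm and grips with 20 to 120 N. Pads are 22 mm wide; open, the fingers measure 114 mm over their backs; the gripper's body (76 mm by 85 mm) begins 54 mm behind the grasp point. The pads swing forward as they close: fully open they stand 13 mm farther back than shut.
Start: joints at [-1.209, 0.311, 0.014, 1.512, -0.004, 1.319, -0.027], TCP at [0.216, 0.506, 0.239] pointing down, gripper open.
Joint ranges: [-2.7, 2.7], [-0.3, 1.91], [-1.27, 1.3], [0.12, 2.57], [-1.44, 4.58], [0.2, 2.03], [-3.05, 3.05]. Speed limits (rad/s): [2.79, 2.79, 3.14, 3.14, 3.14, 3.14, 3.14].

## Interface

Orientations are given as a 3x3 rotation matrix whose columns are the frame's x, y, z axes.
In Python, from station import manip gives the robot as it stands. The module is installed in compiled form; this text tells all that it offers.
- The arm moves only by the tool move_arm, never from a script. Its argument "plan" is a list of rows, each a list of 7 numbers: the turn, a rotation vector about the tool's x, y, z in rad, then the shift along the tool's x, y, z in mm, then the closure, from -1 (fully open) to 1 (shut). A call has 1 to 20 rows; each row shifts and turns the commanded pose from where the row before left it, along the tool's axes as they then stand; what a row does not reach is not made up. A row lasts 1/12 s, in which the tool goes at most 41.7 mm and 7.16 degrees, less where a joint would pass 70% of its speed; a pose out of reach is approached as far as the arm can. A call is refused whole if a number of a shift passes 41.7 or a number of a turn 0.125, either way. A call with a gripper value outside its range is refused whole. The fingers move at their own pace and stop on an object; "grip_force" is the grip in N (left out, the last holds). Time passes only in rows, so rows that do not move let the fingers close. It gives the time, the measured TCP pose, the force, the opening and the grip force at its end, in the units of the state.
- manip.read_state(): the state, without advancing time (a new reading comes with each control period).
- manip.get_image(name): name is "side" or "top"; returns the picture (480x640x3 uint8, blue, green, red); there is no depth.
- manip.get_calibration(name): a dict with "fovy" (degrees; the focal length in pixels is half the picture's height over the tangent of half this angle, whatever the lens; pixels are square), "cx", "cy" (the principal point, pixels), "view" (4x4, takes a point from world to camera coordinates). Camera axes: x right, y down, z forward; pixel columns grow to the right and rows downward; lengths in m; the calibration is good to about 2 mm. A picture is of the moment at which its call begins. get_calibration takes no time and is no camera call.
- manip.hand_in(): hands the job in; it is judged then, once.
The state is a dict: "time": time; "q": joint angles; "dq": joint speeds; "joint_torque": joint torques, N m; "eef_pos": TCP position; "eef_rot": TCP orientation; "wrist_force": force on the tool from outside, world axes, zero at the start; "torque": the same for the moment, N m; "opening": finger opening in m; "finger_force": force on a finger pad.
Only numpy, scipy, OpenCV 4.12 (cv2) and the standard library are available. Lean on these libraries where they do the work, as an engineer would, in place of code of your own. Each camera call takes 0.05 s, during which the arm holds its last target. There are 200 camera calls.

## Working session

There is one attempt and no reset: what is moved stays moved. The work goes in short steps, Python scripts to look and compute and a tool call to move; the robot and the scene stay as the last step left them, time stands still between calls to the robot, and variables do not carry over. Pictures are saved under pics/ and viewed, at most 10 in all, crops included, and the job is handed in when it is done.

Besides the shell and the picture viewer there is one more tool, called after "Request:" as a command line: name --pt "numbers of a row" for each row, then --argument value for the rest. move_arm: Moves the arm, as the interface text tells. Its arguments: {"type":"object","properties":{"plan":{"type":"array"},"grip_force":{"type":"number"}},"required":["plan"]}

```bash
mkdir -p pics; python3 - <<'E'
from station import manip
import cv2,numpy as np
for n in("side","top"):
    cv2.imwrite(f"pics/{n}0.png",manip.get_image(n)); c=manip.get_calibration(n); print(n,c["fovy"],c["cx"],c["cy"]); print(np.round(c["view"],4).tolist())
s=manip.read_state(); print(s["time"],s["eef_pos"],np.round(s["eef_rot"],3).tolist(),s["wrist_force"])
E
```

```text
side 56.96386431744653 312.4056613947461 236.87243534441228
[[-0.8565, -0.5159, 0.0177, 0.3879], [-0.3326, 0.5253, -0.7832, 0.3346], [0.3948, -0.6767, -0.6215, 0.5709], [0.0, 0.0, 0.0, 1.0]]
top 45.74246245114555 315.43809296479174 232.92307835748116
[[0.0028, -0.9997, -0.0234, -0.179], [-0.9913, 0.0003, -0.1319, 0.5706], [0.1319, 0.0235, -0.991, 0.9729], [0.0, 0.0, 0.0, 1.0]]
0.1 [0.21581857 0.505193   0.23832335] [[-0.92, 0.393, -0.001], [0.393, 0.92, -0.002], [-0.0, -0.002, -1.0]] [ 0.28349115 -0.62122749 -0.87448576]
```

View pics/side0.png

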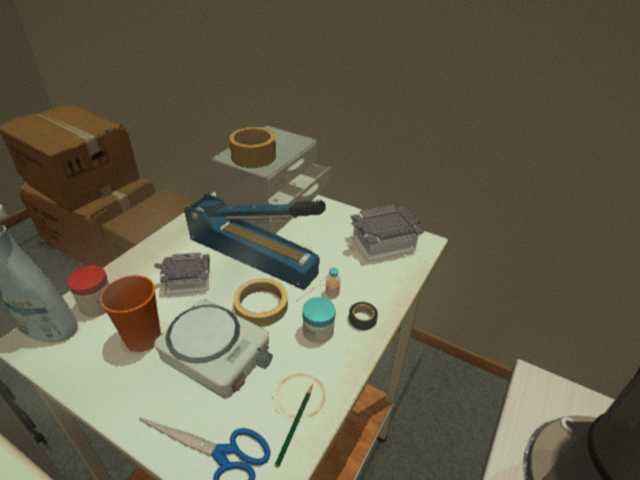

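View pics/top0.png

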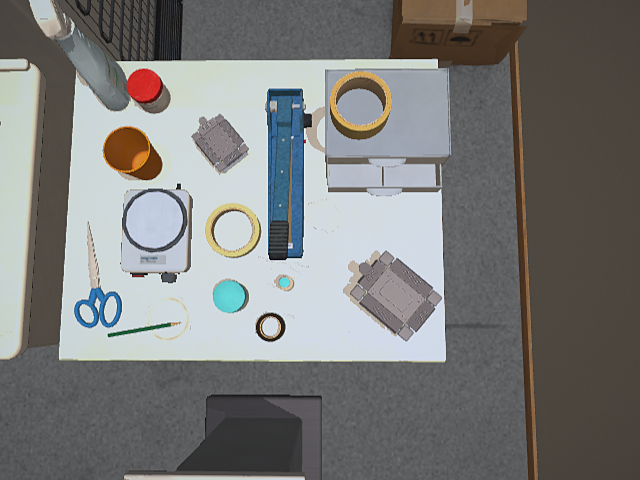

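The two lookalikes in the top view are the large box at (393,294) and the small box at (220,142), both with tabs. I choose the larger one at (393,294) and check it in a crop. Its tab is near (357,267), upper left. The vial is at (285,283), the jar at (230,296) and the black tape at (270,327).

```bash
python3 - <<'E'
import cv2
a=cv2.imread("pics/top0.png")[235:350,325:455]
cv2.imwrite("pics/crop1.png",cv2.resize(a,None,fx=5,fy=5,interpolation=cv2.INTER_CUBIC))
E
```

```text
(no output)
```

View pics/crop1.png

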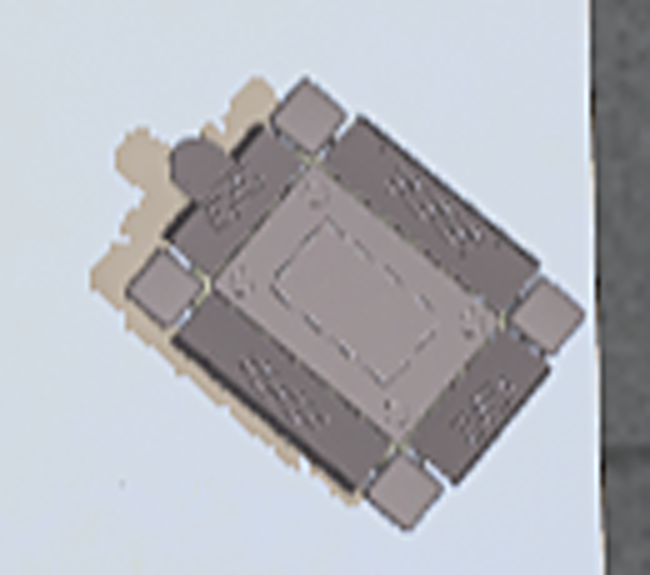

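The crop shows the large box with all four sections up and the tab at crop (200,168). The lid-middle corners are at crop (312,160), (213,287), (400,440) and (500,315).

```bash
cat > h.py <<'E'
import numpy as np
from station import manip
def ray(n,u,v,z):
    c=manip.get_calibration(n); V=np.array(c["view"]); f=240/np.tan(np.radians(c["fovy"])/2)
    d=V[:3,:3].T@[(u-c["cx"])/f,(v-c["cy"])/f,1]; o=-V[:3,:3].T@V[:3,3]
    return o+d*(z-o[2])/d[2]
def proj(n,p):
    c=manip.get_calibration(n); V=np.array(c["view"]); f=240/np.tan(np.radians(c["fovy"])/2)
    q=V[:3,:3]@p+V[:3,3]; return c["cx"]+f*q[0]/q[2], c["cy"]+f*q[1]/q[2]
E
python3 - <<'E'
from h import *
P=[ray("top",325+(a+.5)/5-.5,235+(b+.5)/5-.5,.057) for a,b in[(213,287),(312,160),(500,315),(400,440)]]
P=np.array(P); C=P.mean(0); L=np.array([[-42,-28],[-42,28],[42,28],[42,-28]])/1000
D=P[:,:2]-C[:2]; z=np.sum((D[:,0]+1j*D[:,1])*(L[:,0]-1j*L[:,1])); yaw=np.angle(z)
R=np.array([[np.cos(yaw),-np.sin(yaw)],[np.sin(yaw),np.cos(yaw)]])
print(C,yaw,np.degrees(yaw),"resid mm",np.round((D-L@R.T)*1000,1).tolist())
for n,p in dict(s1=(-60,0),s2=(0,46),s3=(60,0),s4=(0,-46),tab=(-80,0)).items(): print(n,np.round(C[:2]+R@np.array(p)/1000,4))
for n,(u,v,z) in dict(vial=(285,283,.06),jar=(230,296,.06),tape=(270,327,.019),cabinet=(326,190,.1),cab2=(443,190,.1),sealerend=(278,255,.1)).items(): print(n,np.round(ray("top",u,v,z),3))
E
```

```text
[ 0.46192381 -0.31613055  0.057     ] -2.258178976350906 -129.38412473007944 resid mm [[-0.7, -1.6], [-0.5, -0.4], [0.0, 1.4], [1.2, 0.6]]
s1 [ 0.5    -0.2698]
s2 [ 0.4975 -0.3453]
s3 [ 0.4239 -0.3625]
s4 [ 0.4264 -0.2869]
tab [ 0.5127 -0.2543]
vial [ 0.481 -0.127  0.06 ]
jar [ 0.459 -0.033  0.06 ]
tape [ 0.405 -0.098  0.019]
cabinet [ 0.635 -0.197  0.1  ]
cab2 [ 0.634 -0.392  0.1  ]
sealerend [ 0.526 -0.118  0.1  ]
```

Request:
move_arm --pt "0 0 0.075 -41 0 -15 1" --pt "0 0 0.075 -41 0 -15 1" --pt "0 0 0.075 -41 0 -15 1" --pt "0 0 0.075 -41 0 0 1" --pt "0 0 0.075 -41 0 0 1" --pt "0 0 0.075 -41 0 0 1" --pt "0 0 0.075 -41 0 0 1" --pt "0 0 0.075 -41 0 0 1" --pt "0 0 0.075 -41 0 0 1" --pt "0 0 0.075 -41 0 0 1" --pt "0 0 0.075 -41 0 0 1" --pt "0 0 0.075 -41 0 0 1" --pt "0 0 0.075 -41 0 0 1" --pt "0 0 0.075 -41 0 0 1" --pt "0 0 0.075 -41 0 0 1" --pt "0 0 0.075 -41 0 0 1" --pt "0 0 0.075 -41 0 0 1" --pt "0 0 0.075 -41 0 0 1" --pt "0 0 0 0 0 0 1" --pt "0 0 0 0 0 0 1" --grip_force 20

```text
time: 1.77
eef_pos: [0.5552, -0.0858, 0.2821]
eef_rot: [[0.19, 0.982, -0.001], [0.982, -0.19, -0.001], [-0.002, -0.0, -1.0]]
wrist_force: [-0.3, 1.3, -0.3]
opening: -0.0001
finger_force: 0.0
```

```bash
cat >> h.py <<'E'
C=np.array([.4619,-.3161]); YAW=-2.2582
RB=np.array([[np.cos(YAW),-np.sin(YAW)],[np.sin(YAW),np.cos(YAW)]])
def go(bx,by,z):
    s=manip.read_state(); R=np.array(s["eef_rot"]); p=np.array(s["eef_pos"])
    t=np.r_[C+RB@np.array([bx,by])/1000,z/1000]
    ang=np.angle(np.exp(1j*(np.arctan2(R[1,0],R[0,0])-np.radians(50.6))))
    print("t",s["time"],"pos",np.round(p,4),"box xy",np.round(RB.T@(p[:2]-C)*1000,1),"tilt",np.round(R[:,2],3),"F",np.round(s["wrist_force"],1),"open",round(s["opening"],4))
    print("need turn z",round(ang,3),"shift tool mm (now axes)",np.round(R.T@(t-p)*1000,1),"(at target yaw)",np.round(np.array([[np.cos(.8831),np.sin(.8831)],[np.sin(.8831),-np.cos(.8831)]])@(t-p)[:2]*1000,1))
E
python3 -c "
from h import *
go(-61,0,110)"
```

```text
t 1.7667 pos [ 0.5552 -0.0858  0.2821] box xy [-237.2  -74. ] tilt [-0.001 -0.001 -1.   ] F [-0.3  1.3 -0.3] open -0.0001
need turn z 0.497 shift tool mm (now axes) [-189.9  -18.8  172.4] (at target yaw) [-176.2   74.1]
```

Request:
move_arm --pt "0 0 0.1 -38 6 0 1" --pt "0 0 0.1 -38 6 0 1" --pt "0 0 0.1 -38 6 0 1" --pt "0 0 0.1 -38 6 0 1" --pt "0 0 0.097 -38 6 0 1" --pt "0 0 0 0 0 0 1" --pt "0 0 0 0 0 0 1"

```text
time: 2.35
eef_pos: [0.5124, -0.2686, 0.282]
eef_rot: [[0.632, 0.775, -0.001], [0.775, -0.632, -0.0], [-0.001, -0.001, -1.0]]
wrist_force: [0.7, 0.5, -0.4]
opening: -0.0003
finger_force: 0.0
```

```bash
python3 -c "
from h import *
go(-61,0,110)"
```

```text
t 2.35 pos [ 0.5124 -0.2686  0.282 ] box xy [-68.7   8.8] tilt [-0.001 -0.    -1.   ] F [ 0.7  0.5 -0.4] open -0.0003
need turn z 0.004 shift tool mm (now axes) [ -7.6  -8.8 172. ] (at target yaw) [-7.7 -8.8]
```

Request:
move_arm --pt "0 0 0 -4 -4.5 35 1" --pt "0 0 0 -3.5 -4.5 40 1" --pt "0 0 0 0 0 40 1" --pt "0 0 0 0 0 40 1" --pt "0 0 0 0 0 32 1" --pt "0 0 0 0 0 0 1" --pt "0 0 0 0 0 0 1"

```text
time: 2.93
eef_pos: [0.5021, -0.2636, 0.0936]
eef_rot: [[0.625, 0.78, -0.004], [0.78, -0.625, 0.003], [0.0, -0.005, -1.0]]
wrist_force: [0.1, 0.2, 0.6]
opening: 0.0002
finger_force: 0.0
```

```bash
python3 - <<'E'
from h import *
import cv2
go(-61,0,60)
a=manip.get_image("side")[150:280,310:470]; b=manip.get_image("top")[225:355,320:460]
r=lambda i:cv2.resize(i,(395,400),interpolation=cv2.INTER_CUBIC)
cv2.imwrite("pics/p1.png",np.hstack([r(a),r(b)]))
E
```

```text
t 2.9333 pos [ 0.5021 -0.2636  0.0936] box xy [-66.1  -2.2] tilt [-0.004  0.003 -1.   ] F [0.1 0.2 0.6] open 0.0002
need turn z 0.012 shift tool mm (now axes) [-5.1  2.3 33.6] (at target yaw) [-5.1  2.2]
```

View pics/p1.png

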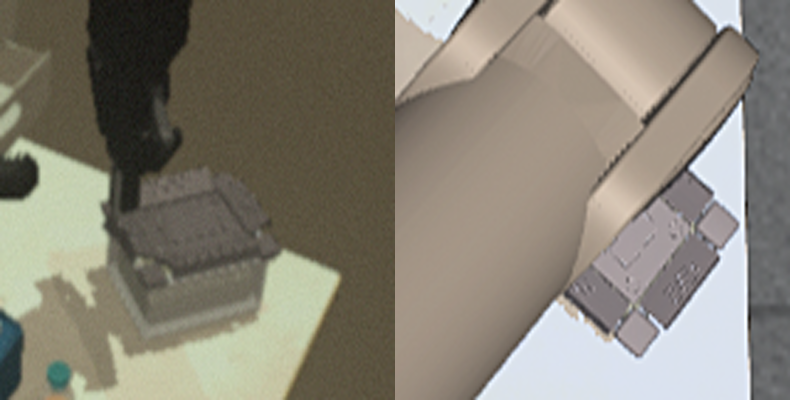

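The crop shows the fingertips over the tab-side section, at crop (125,205). Now I press it.

Request:
move_arm --pt "0 0 0.006 -4 2 8 1" --pt "0 0 0 0 0 6 1" --pt "0 0 0 0 0 4 1" --pt "0 0 0 0 0 3 1" --pt "0 0 0 0 0 3 1" --pt "0 0 0 0 0 2 1" --pt "0 0 0 0 0 2 1" --pt "0 0 0 0 0 0 1" --pt "0 0 0 0 0 0 1"

```text
time: 3.78
eef_pos: [0.5005, -0.2715, 0.0669]
eef_rot: [[0.634, 0.774, -0.001], [0.774, -0.634, 0.0], [-0.0, -0.001, -1.0]]
wrist_force: [-0.9, 0.1, 0.2]
opening: -0.0
finger_force: 0.0
```

```bash
python3 -c "
from h import *
go(-61,0,66)"
```

```text
t 3.7833 pos [ 0.5005 -0.2715  0.0669] box xy [-58.9   1.6] tilt [-0.001  0.    -1.   ] F [-0.9  0.1  0.2] open -0.0
need turn z 0.002 shift tool mm (now axes) [ 2.1 -1.6  0.9] (at target yaw) [ 2.1 -1.6]
```

Request:
move_arm --pt "0 0 0 0 0 1 1" --pt "0 0 0 0 0 -12 1" --pt "0 0 0 0 0 -22 1" --pt "0 0 0 -20 15 0 1" --pt "0 0 0 -20 15 0 1" --pt "0 0 0 -19 16 0 1" --pt "0 0 0 0 0 0 1" --pt "0 0 0 0 0 0 1" --pt "0 0 0 0 0 0 1"

```text
time: 4.53
eef_pos: [0.4994, -0.3458, 0.1007]
eef_rot: [[0.633, 0.774, 0.001], [0.774, -0.633, 0.001], [0.001, -0.0, -1.0]]
wrist_force: [0.5, -0.4, -0.0]
opening: 0.0004
finger_force: 0.0
```

```bash
python3 - <<'E'
from h import *
import cv2
go(0,47,66)
a=manip.get_image("side")[170:270,335:435]
cv2.imwrite("pics/p2.png",cv2.resize(a,(600,600),interpolation=cv2.INTER_CUBIC))
E
```

```text
t 4.5333 pos [ 0.4994 -0.3458  0.1007] box xy [-0.8 47.8] tilt [ 0.001  0.001 -1.   ] F [ 0.5 -0.4 -0. ] open 0.0004
need turn z 0.002 shift tool mm (now axes) [-0.9 -0.8 34.7] (at target yaw) [-0.8 -0.8]
```

View pics/p2.png

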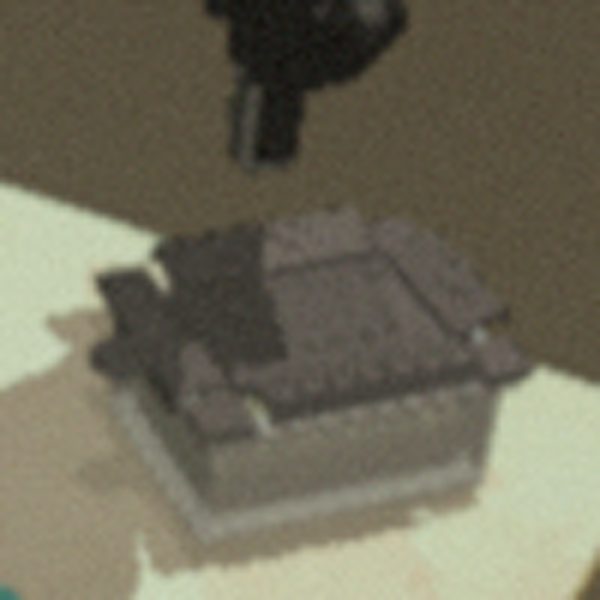

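The tab section now lies flat, with the tab at crop (100,360) and the plate level with the lid. The other three still stand up, and the tip hangs over section 2. Next I press section 2.

Request:
move_arm --pt "0 0 0 0 0 14 1" --pt "0 0 0 0 0 8 1" --pt "0 0 0 0 0 3 1" --pt "0 0 0 0 0 3 1" --pt "0 0 0 0 0 3 1" --pt "0 0 0 0 0 2 1" --pt "0 0 0 0 0 1.5 1" --pt "0 0 0 0 0 0 1" --pt "0 0 0 0 0 0 1"

```text
time: 5.33
eef_pos: [0.4991, -0.3464, 0.0662]
eef_rot: [[0.634, 0.774, 0.0], [0.774, -0.634, 0.0], [0.0, 0.0, -1.0]]
wrist_force: [-0.4, 1.6, 3.4]
opening: 0.0004
finger_force: 1.8
```

```bash
python3 -c "
from h import *
go(0,47,66)"
```

```text
t 5.3333 pos [ 0.4991 -0.3464  0.0662] box xy [-0.2 48. ] tilt [ 0.  0. -1.] F [-0.4  1.6  3.4] open 0.0004
need turn z 0.002 shift tool mm (now axes) [-0.2 -1.   0.2] (at target yaw) [-0.2 -1. ]
```

Request:
move_arm --pt "0 0 0 0 0 0.5 1" --pt "0 0 0 0 0 -12 1" --pt "0 0 0 0 0 -22 1" --pt "0 0 0 -20 -16 0 1" --pt "0 0 0 -20 -16 0 1" --pt "0 0 0 -21 -16 0 1" --pt "0 0 0 0 0 0 1" --pt "0 0 0 0 0 0 1" --pt "0 0 0 0 0 0 1"

```text
time: 6.08
eef_pos: [0.4241, -0.3632, 0.0997]
eef_rot: [[0.634, 0.774, 0.001], [0.774, -0.634, -0.0], [0.001, 0.001, -1.0]]
wrist_force: [1.1, 0.0, 0.8]
opening: 0.0002
finger_force: 0.0
```

```bash
python3 - <<'E'
from h import *
import cv2
go(61,0,66)
a=manip.get_image("side")[170:270,335:435]
cv2.imwrite("pics/p3.png",cv2.resize(a,(600,600),interpolation=cv2.INTER_CUBIC))
E
```

```text
t 6.0833 pos [ 0.4241 -0.3632  0.0997] box xy [60.4  0.7] tilt [ 0.001 -0.    -1.   ] F [1.1 0.  0.8] open 0.0002
need turn z 0.002 shift tool mm (now axes) [-0.6 -0.7 33.7] (at target yaw) [-0.6 -0.7]
```

View pics/p3.png

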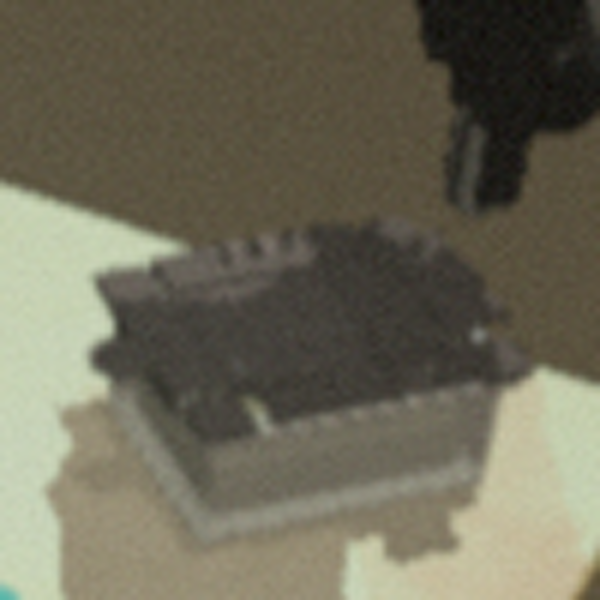

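Section 2 has dropped: its far edge is at crop (235,245), about 25 px lower than before. Section 3 still stands up, with the tip above it. Next I press section 3.

Request:
move_arm --pt "0 0 0 0 0 13 1" --pt "0 0 0 0 0 8 1" --pt "0 0 0 0 0 3 1" --pt "0 0 0 0 0 3 1" --pt "0 0 0 0 0 3 1" --pt "0 0 0 0 0 2 1" --pt "0 0 0 0 0 1.5 1" --pt "0 0 0 0 0 0.5 1" --pt "0 0 0 0 0 0 1" --pt "0 0 0 0 0 0 1"

```text
time: 6.97
eef_pos: [0.4237, -0.3631, 0.0661]
eef_rot: [[0.633, 0.774, 0.001], [0.774, -0.633, 0.0], [0.001, 0.001, -1.0]]
wrist_force: [-1.4, 1.1, 4.7]
opening: -0.0
finger_force: 2.7
```

```bash
python3 -c "
from h import *
go(61,0,66)"
```

```text
t 6.9667 pos [ 0.4237 -0.3631  0.0661] box xy [60.6  0.3] tilt [ 0.001  0.    -1.   ] F [-1.4  1.1  4.7] open -0.0
need turn z 0.002 shift tool mm (now axes) [-0.4 -0.3  0.1] (at target yaw) [-0.4 -0.3]
```

Next is section 4 at box (0,-47), a tool shift of (+60,-47).

Request:
move_arm --pt "0 0 0 0 0 -12 1" --pt "0 0 0 0 0 -22 1" --pt "0 0 0 20 -16 0 1" --pt "0 0 0 20 -16 0 1" --pt "0 0 0 20.5 -16 0 1" --pt "0 0 0 0 0 0 1" --pt "0 0 0 0 0 0 1" --pt "0 0 0 0 0 0 1"

```text
time: 7.63
eef_pos: [0.425, -0.2867, 0.1]
eef_rot: [[0.633, 0.774, 0.001], [0.774, -0.633, -0.001], [-0.0, 0.002, -1.0]]
wrist_force: [0.6, -0.0, -0.3]
opening: -0.0002
finger_force: 0.0
```

```bash
python3 - <<'E'
from h import *
import cv2
go(0,-47,66)
a=manip.get_image("side")[170:270,335:435]
cv2.imwrite("pics/p4.png",cv2.resize(a,(600,600),interpolation=cv2.INTER_CUBIC))
E
```

```text
t 7.6333 pos [ 0.425  -0.2867  0.1   ] box xy [  0.7 -47.2] tilt [ 0.001 -0.001 -1.   ] F [ 0.6 -0.  -0.3] open -0.0002
need turn z 0.002 shift tool mm (now axes) [ 0.7  0.1 34. ] (at target yaw) [0.7 0.2]
```

View pics/p4.png

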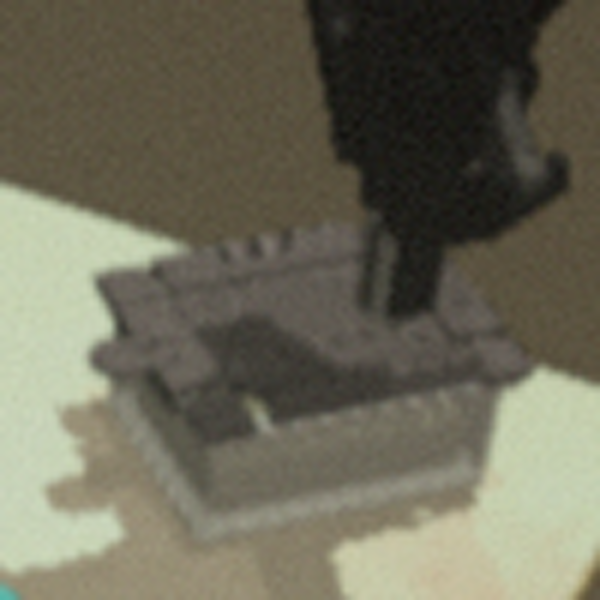

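Sections 1, 2 and 3 lie flat: the tab is at crop (110,360), section 2 at (240,250) and section 3 at (465,310). Section 4, in front near (370,370), still stands up. I press it last and then lift clear.

Request:
move_arm --pt "0 0 0 0 0 13 1" --pt "0 0 0 0 0 8 1" --pt "0 0 0 0 0 3 1" --pt "0 0 0 0 0 3 1" --pt "0 0 0 0 0 3 1" --pt "0 0 0 0 0 2 1" --pt "0 0 0 0 0 1.5 1" --pt "0 0 0 0 0 0.7 1" --pt "0 0 0 0 0 0 1" --pt "0 0 0 0 0 0 1"

```text
time: 8.52
eef_pos: [0.4246, -0.2864, 0.066]
eef_rot: [[0.634, 0.774, 0.001], [0.774, -0.634, -0.0], [0.0, 0.001, -1.0]]
wrist_force: [-1.8, 1.4, 6.8]
opening: -0.0002
finger_force: 3.4
```

Request:
move_arm --pt "0 0 0 0 0 -12 1" --pt "0 0 0 0 0 -35 1" --pt "0 0 0 0 0 -40 1" --pt "0 0 0 0 0 -40 1" --pt "0 0 0 0 0 -40 1" --pt "0 0 0 0 0 -40 1" --pt "0 0 0 0 0 0 1" --pt "0 0 0 0 0 0 1"

```text
time: 9.18
eef_pos: [0.426, -0.2875, 0.2756]
eef_rot: [[0.634, 0.774, 0.007], [0.774, -0.634, -0.004], [0.002, 0.008, -1.0]]
wrist_force: [-0.9, -0.7, 0.1]
opening: 0.0004
finger_force: 0.0
```

```bash
python3 - <<'E'
from h import *
import cv2
go(0,-47,66)
m=manip.get_image("side"); t=manip.get_image("top")
a=cv2.resize(m[170:270,335:435],(400,400),interpolation=cv2.INTER_CUBIC)
cv2.imwrite("pics/p5.png",np.hstack([a,cv2.resize(m[150:350,260:460],(400,400))]))
E
```

```text
t 9.1833 pos [ 0.426  -0.2875  0.2756] box xy [  0.7 -45.9] tilt [ 0.007 -0.004 -1.   ] F [-0.9 -0.7  0.1] open 0.0004
need turn z 0.001 shift tool mm (now axes) [  0.3  -2.7 209.6] (at target yaw) [ 0.7 -1.1]
```

View pics/p5.png

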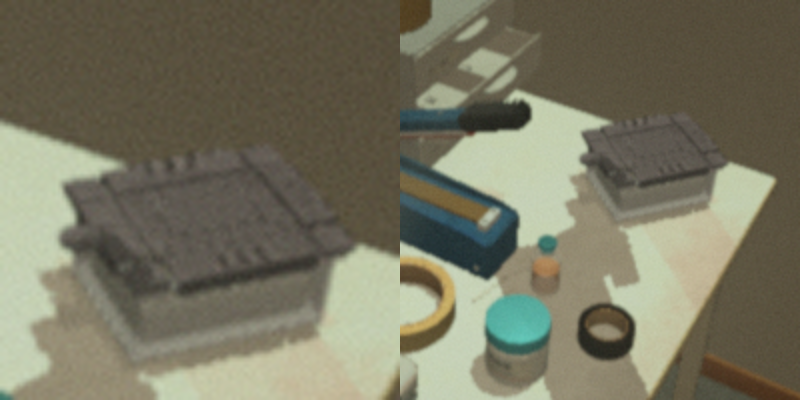

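All four sections lie flat: section 4's front edge is at left crop (240,270) and the tab at (75,235). The box, vial, jar and tape haven't moved, and the arm is clear.

```bash
python3 -c "
from station import manip
print(manip.hand_in())"
```

```text
the job is handed in; nothing more can be done
None
```

I pressed all four lid sections shut in order, starting at the pull tab and going clockwise. The last picture shows them flat with the box and bystanders in place, and the job was handed in at about 9 s.

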